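# Clear broken chocolate off the vibrating table and tighten its clamp

### The arm

A 6-joint arm with a two-finger parallel gripper is mounted at the origin on the work surface. World frame = base frame: x ahead of the robot, y to its left, z up, the work surface at z = 0. Lengths are in m, angles in rad, forces in N, time in s.
With the tool pointing down it reaches from about 0.3 to 0.775 m from the base axis. Payload 14.6 kg.
Tool frame: the origin (TCP) lies between the finger pads; the fingertips stand 11 mm ahead of it and the grasp point (between the pads) lies 8 mm behind it; z points along the fingers, y is the line along which they close (so a half turn about z gives the same grasp; the last joint's range is limited). The gripper opens to 85 mm and grips with 20 to 120 N. Pads are 22 mm wide; open, the fingers measure 114 mm over their backs; the gripper's body (76 mm by 85 mm) begins 54 mm behind the grasp point. The pads swing forward as they close: fully open they stand 13 mm farther back than shut.
Start: joints at [1.231, 0.3, 1.521, -0, 1.321, -0.067], TCP at [0.148, 0.53, 0.242] pointing down, gripper open.
Joint ranges: [-3.03, 3.03], [-0.79, 2.21], [0.23, 2.52], [-1.04, 4.18], [0, 3.07], [-2.55, 2.55]. Speed limits (rad/s): [2.22, 2.22, 2.57, 3.14, 3.14, 3.14].

### API

Orientations are given as a unit quaternion [w, x, y, z].
In Python, from station import state, imaging, manip, nets gives the robot as it stands. The module is installed in compiled form; this text tells all that it offers.
- The arm moves only by the shell command python3 -m creep 'ROWS' [FORCE]. ROWS is JSON, a list of rows, each a list of 7 numbers: the shift along the world's x, y, z in m, then the turn, a rotation vector about the world's x, y, z in rad, then the opening, from 0 (shut) to 1 (fully open). In form: [[x, y, z, rx, ry, rz, grip], ...]. A call has 1 to 10 rows; each row is the pose to reach, as a shift and turn from the pose commanded when the call began; what a row does not reach only later rows make up. A row lasts 1/10 s, in which the tool goes at most 50 mm and 8.59 degrees, less where a joint would pass 70% of its speed; a pose out of reach is approached as far as the arm can. A call with a gripper value outside its range is refused whole. The fingers move at their own pace and stop on an object; FORCE is the grip in N (left out, the last holds). Time passes only in rows, so rows that repeat a pose let the fingers close. It gives the time, the measured TCP pose, the force, the opening and the grip force at its end, in the units of the state.
- state(): the state, without advancing time (a new reading comes with each control period).
- imaging.grab_frame(name): name is "scene" or "top"; returns a dict with "img" (480x640x3 uint8, red, green, blue), "fx", "fy", "cx", "cy" (pixels), "k1" (the pictures are not rectified: a ray, as slopes to the right and down, at radius r is drawn at 1 + k1 r^2 times it, then the intrinsics apply), "T" (4x4, takes a point from camera to world coordinates). Camera axes: x right, y down, z forward; pixel columns grow to the right and rows downward; lengths in m; the calibration is good to about 2 mm. A picture is of the moment at which its call begins. There is no depth.
- manip.finish_job(): hands the job in; it is judged then, once.
Trained networks look in a picture, given as the dict that the camera call returned (one of the last four; its "shot" number tells which), for a name from the list of things; names that differ only in an ending like _2 or _b are one class to them, and where a whole thing is asked for, a point or a joint stands for the part that bears it (a point fixed in the world has none). Each returns a list of dicts, best first, with "conf" (0 to 1); they miss things now and then, are a little off and sometimes report something else, mostly with a low value. They report only what shows in the picture. A call takes as long as a camera call.
- nets.look_for(query, picture): "pixel" ([row, column] in pixels, amid what is visible of it).
- nets.regions_of(query, picture): "region" (480x640 bool, what is visible of it) and "pixel" ([row, column] in pixels, amid what is visible of it).
The state is a dict: "t": time; "q": joint angles; "joint_velocities": joint speeds; "joint_torque": joint torques, N m; "eef_pos": TCP position; "tool_rot": TCP orientation; "wrist_force": force on the tool from outside, world axes, zero at the start; "moment": the same for the moment, N m; "finger_gap": finger opening in m; "gripper_force": force on a finger pad.
Only numpy, scipy, OpenCV 4.12 (cv2) and the standard library are available. Lean on these libraries where they do the work, as an engineer would, in place of code of your own. Each camera call takes 0.05 s, during which the arm holds its last target. There are 200 camera calls.

### The job

The little vibrating table is covered in broken chocolate: first get all five pieces, four on the bed and one on the rail behind it between the two wing knobs, into the empty deep tub that stands under one open end of the bed, not into the shallow tray of good pralines at the other end. Only when bed and rail are clear, tighten both wing knobs clockwise until each comes to its firm stop. Leave the jar and the palette knife where they are.

Things in the scene. Friction and masses are not known exactly. Their poses are not given: they have to be found in the camera images.
- bed_top (a point): centre of the fixed bed's top face (aluminium plate, x 190, y 280, 10 mm thick), 75 above the table. x points away from the robot to the clamp rail, y to the plate's left end. Rims 12 tall, 5 thick along both long edges (x -92, +92); the ends (y -140, +140) are open and overhang tub and tray. Rail: x 95 to 151, level with the bed; knob axes at x 125, y +80 and -80
- tub: rework tub, white, empty, undivided, fixed: 200 (x) by 150 (y) by 60 mm tall, walls 4. Origin: centre of its underside, on the table; axes parallel to the bed's within 0.06 rad. It stands under one end of the bed (either one), whose edge overhangs it by about 12 to 22; its rim is 5 below the plate's underside
- good_tray: shallow white tray with two dividers and three rows of good pralines, fixed: 200 (x) by 150 (y) by 30 mm tall. Origin: centre of its underside. Under the other end of the bed
- piece_slab: loose broken piece of chocolate on the bed: milk chocolate slab corner, about 46 by 36, 18 mm tall. Origin: centre of its underside, z up at the start. 20 to 60 g, slides easily
- piece_bar: loose broken piece of chocolate on the bed: two segments of a dark bar, 54 by 30, 20 mm tall. Origin: centre of its underside, z up at the start. 20 to 60 g, slides easily
- piece_lump: loose broken piece of chocolate on the bed: round milk praline of 36 diameter, 22 mm tall, with a 15 tall lump stuck to its side (total length 44). Origin: centre of its underside, z up at the start. 20 to 60 g, slides easily
- piece_wedge: loose broken piece of chocolate on the bed: dark chunk with a pointed end, about 50 by 37, 20 mm tall. Origin: centre of its underside, z up at the start. 20 to 60 g, slides easily
- piece_stub: loose broken piece of dark chocolate on the clamp rail, about midway between the knobs: 36 (its x) by 26 (its y), 22 mm tall over most of its length and 14 tall at its +x end. Origin: centre of its underside, at the start z up and x within 0.35 rad of the bed's x. The rim (12 tall) and the knobs bar its way to the ends of the bed: it must be lifted. 15 to 35 g
- knob_left_grip (a point): grip point of the left clamp knob (the +y end of the rear rail): black wing knob, an upright bar 50 long (its x), 14 thick (its y), 34 mm tall, on a round hub 38 wide. The point is on the vertical turning axis, 12 below the bar's top, 20 above the hub's top, 36 above the bed's top face. It turns with the knob
- knob_left (a joint): angle of the left clamp knob (rad): grows as it is turned clockwise seen from above; the zero is arbitrary. It starts loose and comes to a firm stop, to be felt, 2.1 to 2.6 rad further on. Turning takes about 0.08 N m (keep under 2 N m at the stop); it stays where it is left. If the wrist has not that much room, let go and regrasp
- knob_right_grip (a point): grip point of the right clamp knob (the -y end of the rear rail): black wing knob, an upright bar 50 long (its x), 14 thick (its y), 34 mm tall, on a round hub 38 wide. The point is on the vertical turning axis, 12 below the bar's top, 20 above the hub's top, 36 above the bed's top face. It turns with the knob
- knob_right (a joint): angle of the right clamp knob (rad): grows as it is turned clockwise seen from above; the zero is arbitrary. It starts loose and comes to a firm stop, to be felt, 2.1 to 2.6 rad further on. Turning takes about 0.08 N m (keep under 2 N m at the stop); it stays where it is left. If the wrist has not that much room, let go and regrasp
- jar: bystander: brown jar with a steel lid, 64 diameter, 90 mm tall. Origin: centre of its underside
- palette: bystander: palette knife with a black handle, 240 mm long, lying flat on the table. Origin: about its middle, on the table

How it is judged:
On the way, in this order (a step that is already met when the one before it is completed fails the run):
1. all five broken pieces lie in the tub (x of piece_slab in the frame of tub between -0.098 and 0.098 m and y of piece_slab in the frame of tub between -0.073 and 0.073 m and z of piece_slab in the frame of tub between -0.005 and 0.065 m and x of piece_bar in the frame of tub between -0.098 and 0.098 m and y of piece_bar in the frame of tub between -0.073 and 0.073 m and z of piece_bar in the frame of tub between -0.005 and 0.065 m and x of piece_lump in the frame of tub between -0.098 and 0.098 m and y of piece_lump in the frame of tub between -0.073 and 0.073 m and z of piece_lump in the frame of tub between -0.005 and 0.065 m and x of piece_wedge in the frame of tub between -0.098 and 0.098 m and y of piece_wedge in the frame of tub between -0.073 and 0.073 m and z of piece_wedge in the frame of tub between -0.005 and 0.065 m and x of piece_stub in the frame of tub between -0.098 and 0.098 m and y of piece_stub in the frame of tub between -0.073 and 0.073 m and z of piece_stub in the frame of tub between -0.005 and 0.065 m), for 0.2 s.
2. both knobs are turned clockwise to their stops (value of joint each of knob_left, knob_right above 2.48 rad), for 0.2 s.
At the end, for the whole second after the job is handed in: all five pieces lie at rest inside the tub (origin within its walls and at most 5 mm above its rim) and both knobs are at their stops (within 0.12 rad) (all of step 1 and all of step 2 and linear speed of each of piece_slab, piece_bar, piece_lump, piece_wedge, piece_stub below 0.03 m/s); the robot touches nothing.
It fails at once if a knob is tightened (past 0.9 rad) while a piece is still up on the bed or rail (value of joint any of knob_left, knob_right above 0.9 rad and height (world z) of any of piece_slab, piece_bar, piece_lump, piece_wedge, piece_stub above 0.072 m).
It fails at once if the jar is moved more than 20 mm (distance of jar from where it was at the start of the episode above 0.02 m).
It fails at once if the palette knife is moved more than 20 mm (distance of palette from where it was at the start of the episode above 0.02 m).
It also fails if it takes over 72 s, if anything falls off the work surface, if the arm or the gripper's body presses on something with over 40 N, if the wrist force passes 120 N, or if a joint passes its speed limit or range.

## Working session

There is one attempt and no reset: what is moved stays moved. The work goes in short steps, Python scripts to look and compute and a shell command to move; the robot and the scene stay as the last step left them, time stands still between calls to the robot, and variables do not carry over. Pictures are saved under pics/ and viewed, at most 10 in all, crops included, and the job is handed in when it is done.

```bash
mkdir -p pics; cat > h.py <<'E'
import numpy as np, cv2
from station import state, imaging, manip, nets
def ray(f,px):
    r,c=px; u=np.array([(c-f["cx"])/f["fx"],(r-f["cy"])/f["fy"]]); v=u.copy()
    for _ in range(20): v=u/(1+f["k1"]*(v@v))
    T=np.array(f["T"]); return T[:3,3],T[:3,:3]@np.array([v[0],v[1],1])
def at_z(f,px,z):
    o,d=ray(f,px); return o+d*(z-o[2])/d[2]
def proj(f,p):
    T=np.array(f["T"]); q=T[:3,:3].T@(np.array(p)-T[:3,3]); u=q[:2]/q[2]; u=u*(1+f["k1"]*(u@u))
    return np.array([u[1]*f["fy"]+f["cy"],u[0]*f["fx"]+f["cx"]])
def save(f,n): cv2.imwrite(f"pics/{n}.png",f["img"][:,:,::-1])
E
python3 - <<'E'
from h import *
for n in("top","scene"):
    f=imaging.grab_frame(n); save(f,n+"0"); print(n,np.round(f["T"],3).tolist(),f["fx"],f["k1"])
    for k,z in dict(tub=.0,good_tray=.03,piece_slab=.093,piece_bar=.095,piece_lump=.097,piece_wedge=.095,piece_stub=.097,knob_left_grip=.111,knob_right_grip=.111,jar=.09,palette=.01).items():
        for r in nets.look_for(k,f)[:2]:
            print(k,np.round(r["pixel"]),round(r["conf"],2),np.round(at_z(f,r["pixel"],z),3))
E
```

```text
top [[0.023, -0.993, 0.116, 0.428], [-1.0, -0.023, -0.002, -0.004], [0.005, -0.116, -0.993, 1.575], [0.0, 0.0, 0.0, 1.0]] 608.390504472084 -0.15289200978901196
tub [271. 418.] 0.87 [ 0.526 -0.257  0.   ]
good_tray [246. 255.] 0.76 [0.581 0.167 0.03 ]
piece_slab [275. 316.] 0.82 [0.506 0.009 0.093]
piece_bar [281. 358.] 0.84 [ 0.493 -0.093  0.095]
piece_bar [242. 316.] 0.22 [0.585 0.011 0.095]
piece_lump [245. 356.] 0.54 [ 0.581 -0.087  0.097]
piece_wedge [241. 316.] 0.75 [0.589 0.01  0.095]
piece_stub [210. 340.] 0.68 [ 0.666 -0.047  0.097]
knob_left_grip [210. 340.] 0.4 [ 0.665 -0.046  0.111]
knob_left_grip [237. 138.] 0.19 [0.587 0.448 0.111]
knob_right_grip [215. 371.] 0.55 [ 0.653 -0.123  0.111]
jar [237. 139.] 0.61 [0.588 0.451 0.09 ]
palette [241. 503.] 0.65 [ 0.61 -0.48  0.01]
scene [[-0.864, 0.422, -0.274, 0.917], [0.503, 0.727, -0.468, 0.568], [0.001, -0.542, -0.84, 1.091], [0.0, 0.0, 0.0, 1.0]] 555.1461458651115 -0.07197402290151228
tub [162. 292.] 0.64 [ 0.495 -0.291  0.   ]
good_tray [311. 363.] 0.78 [0.576 0.171 0.03 ]
piece_slab [230. 350.] 0.92 [0.515 0.016 0.093]
piece_slab [233. 316.] 0.39 [ 0.583 -0.014  0.093]
piece_bar [197. 331.] 0.61 [ 0.505 -0.082  0.095]
piece_lump [214. 303.] 0.64 [ 0.583 -0.07   0.097]
piece_wedge [239. 323.] 0.94 [0.579 0.007 0.095]
piece_stub [240. 277.] 0.68 [ 0.665 -0.039  0.097]
knob_left_grip [266. 290.] 0.67 [0.677 0.04  0.111]
knob_right_grip [211. 261.] 0.73 [ 0.664 -0.115  0.111]
knob_right_grip [213. 306.] 0.69 [ 0.581 -0.06   0.111]
jar [439. 442.] 0.71 [0.61  0.476 0.09 ]
palette [129. 224.] 0.73 [ 0.6   -0.479  0.01 ]
palette [194. 332.] 0.62 [ 0.465 -0.142  0.01 ]
```

View pics/top0.png

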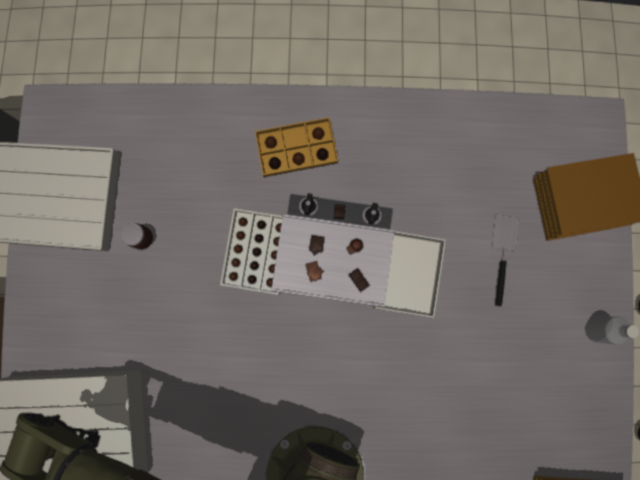

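View pics/scene0.png

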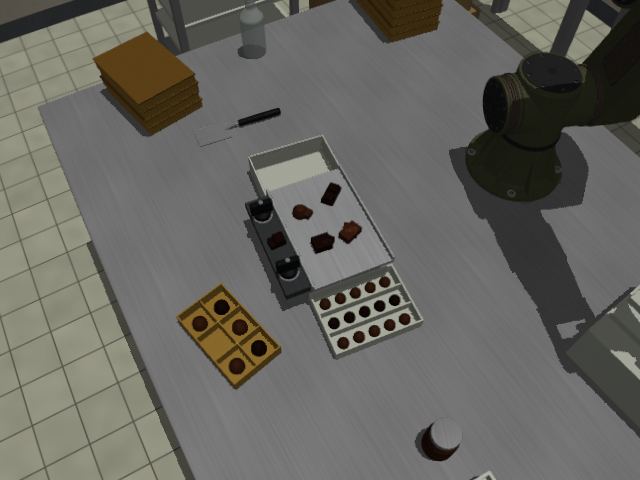

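Top view: the tub (white, empty) is at about (271,418), on the −y side. The praline tray is on the +y side at about (246,255). The knobs are at (205,308) and (213,373), with the stub between them at (210,340). The scene view agrees. Next I'll look at enlarged crops.

```bash
python3 - <<'E'
from h import *
ft=imaging.grab_frame("top"); fs=imaging.grab_frame("scene")
a=cv2.resize(ft["img"][180:320,210:460],None,fx=3.2,fy=3.2,interpolation=cv2.INTER_CUBIC); b=cv2.resize(fs["img"][130:310,235:405],None,fx=3.3,fy=3.3,interpolation=cv2.INTER_CUBIC)
for n,i in(("topc",a),("scec",b)): cv2.imwrite(f"pics/{n}.png",np.clip(i.astype(float)*1.5,0,255).astype('uint8')[:,:,::-1])
for f in(ft,fs):
  print(f["name"] if "name" in f else "")
  for k,z in dict(piece_slab=.093,piece_bar=.095,piece_lump=.097,piece_wedge=.095,piece_stub=.095,knob_left_grip=.115,knob_right_grip=.115).items():
    for r in nets.regions_of(k,f)[:3]:
        m=r["region"]; ys,xs=np.nonzero(m)
        if len(xs)<5: continue
        P=np.array([at_z(f,(y,x),z)[:2] for y,x in zip(ys,xs)]); w,v=np.linalg.eigh(np.cov(P.T))
        print(k,round(r["conf"],2),len(xs),np.round([ys.mean(),xs.mean()],1),"ctr",np.round(P.mean(0),3),"ang",np.round(np.arctan2(v[1,1],v[0,1]),2),"len",np.round(np.sqrt(12*w),3))
E
```

```text
piece_slab 0.68 282 [271.  313.4] ctr [0.515 0.015] ang -2.73 len [0.036 0.046]
piece_bar 0.56 270 [280.1 358.8] ctr [ 0.496 -0.096] ang -2.49 len [0.03  0.053]
piece_lump 0.69 163 [245.8 355.3] ctr [ 0.579 -0.086] ang 2.26 len [0.027 0.035]
piece_wedge 0.55 226 [244.4 316.2] ctr [0.58 0.01] ang 2.88 len [0.032 0.042]
piece_stub 0.73 154 [211.4 339. ] ctr [ 0.663 -0.044] ang -3.12 len [0.026 0.036]
knob_left_grip 0.54 208 [204.5 307.9] ctr [0.675 0.032] ang 3.06 len [0.028 0.044]
knob_right_grip 0.6 219 [213.6 372.3] ctr [ 0.657 -0.125] ang 2.85 len [0.029 0.044]

piece_slab 0.6 308 [231.3 349.4] ctr [0.518 0.018] ang -2.64 len [0.035 0.049]
piece_bar 0.76 281 [194.  330.9] ctr [ 0.501 -0.089] ang -2.46 len [0.03  0.061]
piece_lump 0.5 237 [211.8 301.7] ctr [ 0.583 -0.077] ang 2.05 len [0.035 0.04 ]
piece_wedge 0.93 375 [242.  322.2] ctr [0.584 0.014] ang -2.92 len [0.042 0.048]
piece_stub 0.56 272 [240.1 276.2] ctr [ 0.667 -0.04 ] ang -2.7 len [0.035 0.042]
knob_left_grip 0.59 415 [266.4 288.4] ctr [0.68  0.041] ang -2.48 len [0.041 0.049]
knob_right_grip 0.78 411 [209.  261.6] ctr [ 0.661 -0.116] ang 0.9 len [0.045 0.054]
```

View pics/topc.png

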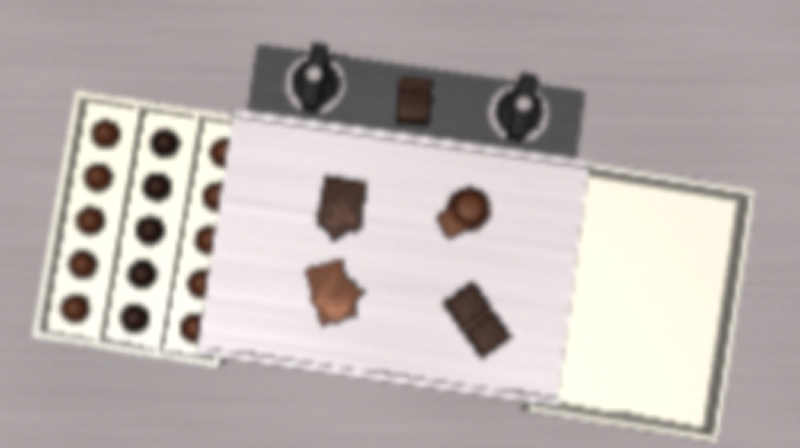

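View pics/scec.png

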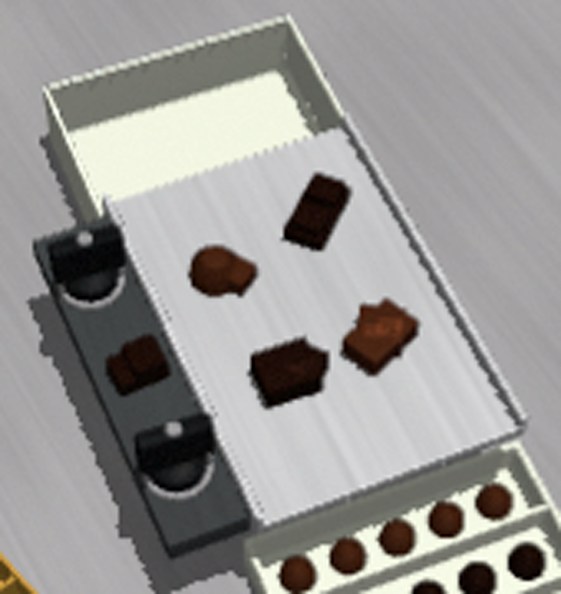

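Crops: the bed corners in the top crop are roughly (235,112), (588,168), (558,402) and (200,350). The hubs are at (315,83) and (519,110). The wing bars lie along the bed's x.

```bash
python3 - <<'E'
from h import *
f=imaging.grab_frame("top")
g=lambda u,v,z: at_z(f,(180+v/3.2,210+u/3.2),z)[:2]
from scipy.optimize import least_squares
O=[(g(235,112,.08),(95,140)),(g(588,168,.08),(95,-140)),(g(558,402,.08),(-95,-140)),(g(200,350,.08),(-95,140)),(g(315,83,.091),(125,80)),(g(519,110,.091),(125,-80))]
def R(a): return np.array([[np.cos(a),-np.sin(a)],[np.sin(a),np.cos(a)]])
fun=lambda x: np.concatenate([R(x[2])@(np.array(b)/1e3)+x[:2]-a for a,b in O])
s=least_squares(fun,[.53,-.03,-.1]); print(np.round(s.x,4)); print(np.round(s.fun.reshape(-1,2)*1e3,1))
fs=imaging.grab_frame("scene"); c=lambda u,v,z: at_z(fs,(130+v/3.3,235+u/3.3),z)[:2]
print("scene corners tub/front",np.round([c(345,130,.08),c(525,425,.08),c(262,522,.08),c(106,200,.08)],3))
x=s.x; B=lambda p:np.round(R(x[2])@np.array(p)+x[:2],3)
for n,p in dict(c1=(-.095,-.14),c2=(-.095,.14),c3=(.095,.14),c4=(.095,-.14),kl=(.125,.08),kr=(.125,-.08),railmid=(.123,0),tub=(0,-.198)).items(): print(n,B(p))
for n,p in dict(slab=(.516,.016),bar=(.498,-.093),lump=(.581,-.082),wedge=(.582,.012),stub=(.665,-.043)).items(): print(n,np.round(R(x[2]).T@(np.array(p)-x[:2]),3))
for n,q in dict(lo=g(308,107,.123),lb=g(320,44,.123),ro=g(512,135,.123),rb=g(528,76,.123)).items(): print(n,np.round(q,3))
# wing bar tops
for n,(a,b) in dict(L=((136,435),(210,420)),Rr=((52,243),(124,230))).items(): p,q=c(*a,.123),c(*b,.123); print(n,np.round([p,q],3),np.arctan2(*(p-q)[::-1]),np.linalg.norm(p-q))
# tub rim corners z .06
print("tub",np.round([g(750,190,.06),g(712,435,.06)],3))
E
```

```text
[ 0.5432 -0.0333 -0.1214]
[[ 1.   1.1]
 [ 4.5 -2.1]
 [-3.  -0.1]
 [-2.7  2.7]
 [ 1.1 -0.3]
 [-0.9 -1.3]]
scene corners tub/front [[ 0.439 -0.151]
 [ 0.468  0.119]
 [ 0.65   0.095]
 [ 0.617 -0.181]]
c1 [ 0.432 -0.161]
c2 [0.466 0.117]
c3 [0.654 0.094]
c4 [ 0.621 -0.184]
kl [0.677 0.031]
kr [ 0.658 -0.128]
railmid [ 0.665 -0.048]
tub [ 0.519 -0.23 ]
slab [-0.033  0.046]
bar [-0.038 -0.065]
lump [ 0.043 -0.044]
wedge [0.033 0.05 ]
stub [0.122 0.005]
lo [0.652 0.035]
lb [0.701 0.028]
ro [ 0.634 -0.119]
rb [ 0.68 -0.13]
L [[0.698 0.024]
 [0.654 0.037]] -0.29145202029893036 0.046666557593916504
Rr [[ 0.677 -0.135]
 [ 0.631 -0.121]] -0.3021481889244425 0.048315773244830336
tub [[ 0.604 -0.313]
 [ 0.412 -0.283]]
```

```bash
python3 - <<'E'
from h import *
from scipy.spatial.transform import Rotation as Ro
s=state(); w,x,y,z=s["tool_rot"]; M=Ro.from_quat([x,y,z,w]).as_matrix(); print(s["t"],np.round(M,3),s["eef_pos"],s["finger_gap"],s["q"])
E
```

```text
2.1 [[-0.963  0.269  0.   ]
 [ 0.269  0.963  0.   ]
 [-0.     0.    -1.   ]] [0.14817939 0.52966124 0.24229486] 0.08566730321548686 [ 1.23142021e+00  2.99888292e-01  1.52098144e+00 -1.76348320e-05
  1.32069465e+00 -6.65837368e-02]
```

```bash
python3 -m creep '[[0.372,-0.453,-0.05,0,0,-1.42,0.27],[0.372,-0.453,-0.05,0,0,-1.42,0.27],[0.372,-0.453,-0.05,0,0,-1.42,0.27],[0.372,-0.453,-0.05,0,0,-1.42,0.27],[0.372,-0.453,-0.05,0,0,-1.42,0.27],[0.372,-0.453,-0.05,0,0,-1.42,0.27],[0.372,-0.453,-0.05,0,0,-1.42,0.27],[0.372,-0.453,-0.05,0,0,-1.42,0.27],[0.372,-0.453,-0.05,0,0,-1.42,0.27],[0.372,-0.453,-0.05,0,0,-1.42,0.27]]' 40
```

```text
t: 3.1
eef_pos: [0.4654, 0.1428, 0.1999]
tool_rot: [0.0, 0.751, 0.66, 0.0]
wrist_force: [1.1, 0.7, -0.3]
finger_gap: 0.0233
gripper_force: 0.0
```

```bash
python3 -m creep '[[0.03,-0.035,-0.02,0,0,0,0.27],[0.05,-0.06,-0.04,0,0,0,0.27],[0.05,-0.06,-0.06,0,0,0,0.27],[0.05,-0.06,-0.06,0,0,0,0.27]]'
```

```text
t: 3.5
eef_pos: [0.5134, 0.0838, 0.1373]
tool_rot: [-0.001, 0.749, 0.662, -0.002]
wrist_force: [-0.3, 0.4, 0.8]
finger_gap: 0.0231
gripper_force: 0.0
```

```bash
python3 -m creep '[[0.006,-0.003,-0.03,0,0,0,0.27],[0.006,-0.003,-0.048,0,0,0,0.27],[0.006,-0.003,-0.048,0,0,0,0.27],[0.004,-0.023,-0.048,0,0,0,0.27],[0.001,-0.043,-0.048,0,0,0,0.27],[-0.001,-0.063,-0.048,0,0,0,0.27],[-0.004,-0.083,-0.048,0,0,0,0.27],[-0.006,-0.103,-0.048,0,0,0,0.27],[-0.008,-0.123,-0.048,0,0,0,0.27],[-0.011,-0.143,-0.048,0,0,0,0.27]]' && python3 -m creep '[[-0.002,-0.02,0,0,0,0,0.27],[-0.005,-0.04,0,0,0,0,0.27],[-0.007,-0.06,0,0,0,0,0.27],[-0.010,-0.08,0,0,0,0,0.27],[-0.012,-0.10,0,0,0,0,0.27],[-0.014,-0.12,0,0,0,0,0.27],[-0.017,-0.14,0,0,0,0,0.27],[-0.017,-0.14,0,0,0,0,0.27]]'; python3 - <<'E'
from h import *
f=imaging.grab_frame("scene"); b=cv2.resize(f["img"][120:300,225:405],None,fx=3,fy=3)
cv2.imwrite("pics/s1.png",np.clip(b*1.5,0,255).astype('uint8')[:,:,::-1])
E
```

```text
t: 4.5
eef_pos: [0.5039, -0.0587, 0.0939]
tool_rot: [0.001, 0.749, 0.663, 0.001]
wrist_force: [1.1, 0.6, -0.1]
finger_gap: 0.023
gripper_force: 0.2
t: 5.3
eef_pos: [0.4868, -0.1999, 0.0938]
tool_rot: [0.001, 0.749, 0.662, 0.0]
wrist_force: [1.2, -0.1, 0.1]
finger_gap: 0.023
gripper_force: 0.0
```

View pics/s1.png

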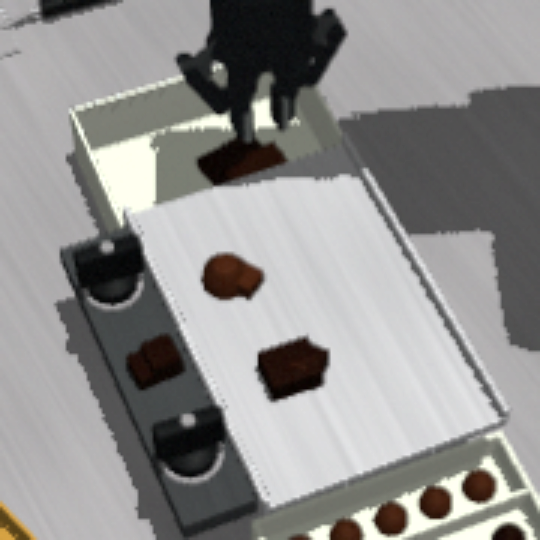

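The crop shows slab and bar both in the tub. Wedge at (290,365) and lump at (232,277) are untouched. Now the second lane.

```bash
python3 -m creep '[[0,0,0.05,0,0,0,0.27],[0.018,0.045,0.06,0,0,0,0.27],[0.035,0.09,0.06,0,0,0,0.27],[0.053,0.135,0.06,0,0,0,0.27],[0.07,0.18,0.06,0,0,0,0.27],[0.088,0.225,0.06,0,0,0,0.27],[0.107,0.273,0.06,0,0,0,0.27],[0.107,0.273,0.04,0,0,0,0.27],[0.107,0.273,0,0,0,0,0.27],[0.107,0.273,-0.003,0,0,0,0.27]]' && python3 -m creep '[[-0.002,-0.02,0,0,0,0,0.27],[-0.005,-0.04,0,0,0,0,0.27],[-0.007,-0.06,0,0,0,0,0.27],[-0.010,-0.08,0,0,0,0,0.27],[-0.012,-0.10,0,0,0,0,0.27],[-0.014,-0.12,0,0,0,0,0.27],[-0.017,-0.14,0,0,0,0,0.27]]' && python3 -m creep '[[-0.002,-0.02,0,0,0,0,0.27],[-0.005,-0.04,0,0,0,0,0.27],[-0.007,-0.06,0,0,0,0,0.27],[-0.010,-0.08,0,0,0,0,0.27],[-0.012,-0.10,0,0,0,0,0.27],[-0.014,-0.12,0,0,0,0,0.27],[-0.017,-0.145,0,0,0,0,0.27],[-0.017,-0.145,0,0,0,0,0.27]]'; python3 - <<'E'
from h import *
f=imaging.grab_frame("scene"); b=cv2.resize(f["img"][120:300,225:405],None,fx=3,fy=3)
cv2.imwrite("pics/s2.png",np.clip(b*1.5,0,255).astype('uint8')[:,:,::-1])
E
```

```text
t: 6.35
eef_pos: [0.5923, 0.0765, 0.0869]
tool_rot: [-0.001, 0.748, 0.663, -0.001]
wrist_force: [-0.3, 0.1, 1.5]
finger_gap: 0.0232
gripper_force: 0.0
t: 7.05
eef_pos: [0.5763, -0.0652, 0.0902]
tool_rot: [0.0, 0.749, 0.663, 0.0]
wrist_force: [0.1, -0.6, -0.2]
finger_gap: 0.023
gripper_force: 0.1
t: 7.85
eef_pos: [0.5593, -0.2119, 0.0902]
tool_rot: [0.0, 0.749, 0.662, 0.0]
wrist_force: [0.5, -1.0, -0.9]
finger_gap: 0.0231
gripper_force: 0.0
```

View pics/s2.png

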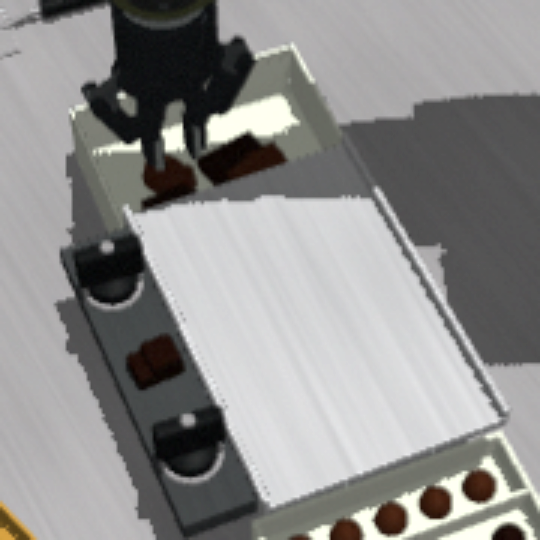

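All four bed pieces are in the tub and the bed is clear. The stub is at (155,362), unmoved. Next I'll pick it, gripping along world y.

```bash
python3 -m creep '[[0,0,0.04,0,0,0.0,0.5],[0.02,0.03,0.08,0,0,0.15,0.65],[0.04,0.06,0.1,0,0,0.3,0.65],[0.06,0.09,0.1,0,0,0.45,0.65],[0.08,0.13,0.1,0,0,0.6,0.65],[0.102,0.17,0.1,0,0,0.75,0.65],[0.102,0.17,0.1,0,0,0.9,0.65],[0.102,0.17,0.1,0,0,1.05,0.65],[0.102,0.17,0.1,0,0,1.2,0.65],[0.102,0.17,0.1,0,0,1.35,0.65]]' && python3 -m creep '[[0,0,0,0,0,0.15,0.65],[0,0,0,0,0,0.3,0.65],[0,0,0,0,0,0.35,0.65]]'; python3 - <<'E'
from h import *
for n in("top","scene"):
  f=imaging.grab_frame(n)
  for k in("piece_stub",):
    for r in nets.regions_of(k,f)[:2]:
        ys,xs=np.nonzero(r["region"]); print(n,k,r["conf"],len(xs),np.round([ys.mean(),xs.mean()],1))
    p=proj(f,[.664,-.042,.086]); print("expect",np.round(p,1))
E
```

```text
t: 8.9
eef_pos: [0.6611, -0.0385, 0.1896]
tool_rot: [-0.0, 0.167, 0.986, 0.0]
wrist_force: [0.2, -0.0, -0.2]
finger_gap: 0.0555
gripper_force: 0.0
t: 9.2
eef_pos: [0.6611, -0.0386, 0.1896]
tool_rot: [-0.0, -0.007, 1.0, 0.0]
wrist_force: [-0.4, 0.3, -0.3]
finger_gap: 0.0554
gripper_force: 0.0
expect [211.7 338. ]
scene piece_stub 0.47 241 [239.7 276.9]
expect [241.2 277.2]
```

```bash
python3 -m creep '[[-0.001,-0.003,-0.04,0,0,0,0.65],[-0.001,-0.003,-0.075,0,0,0,0.65],[-0.001,-0.003,-0.099,0,0,0,0.65],[-0.001,-0.003,-0.101,0,0,0,0.65],[-0.001,-0.003,-0.101,0,0,0,0.2],[-0.001,-0.003,-0.101,0,0,0,0.1],[-0.001,-0.003,-0.101,0,0,0,0.1],[-0.001,-0.003,-0.101,0,0,0,0.1],[-0.001,-0.003,-0.07,0,0,0,0.1],[-0.001,-0.003,-0.03,0,0,0,0.1]]' 30
```

```text
t: 10.4
eef_pos: [0.6597, -0.0433, 0.1589]
tool_rot: [-0.001, -0.003, 1.0, 0.0]
wrist_force: [-0.5, 0.2, 0.5]
finger_gap: 0.0256
gripper_force: 29.6
```

```bash
python3 -m creep '[[-0.03,-0.01,0.03,0,0,0,0.1],[-0.06,-0.05,0.03,0,0,0,0.1],[-0.09,-0.09,0.03,0,0,0,0.1],[-0.11,-0.13,0.03,0,0,0,0.1],[-0.13,-0.165,0.03,0,0,0,0.1],[-0.145,-0.2,0.02,0,0,0,0.1],[-0.145,-0.202,-0.02,0,0,0,0.1],[-0.145,-0.202,-0.06,0,0,0,0.1],[-0.145,-0.202,-0.099,0,0,0,0.1],[-0.145,-0.202,-0.099,0,0,0,0.1]]' && python3 -m creep '[[0,0,0,0,0,0,0.5],[0,0,0,0,0,0,0.5],[0,0,0,0,0,0,0.5],[0,0,0.05,0,0,0,0.5],[0.03,0.02,0.1,0,0,0,0.5],[0.06,0.05,0.13,0,0,-0.1,0.5],[0.1,0.08,0.13,0,0,-0.2,0.5],[0.14,0.11,0.13,0,0,-0.25,0.5],[0.14,0.11,0.13,0,0,-0.25,0.5]]'; python3 - <<'E'
from h import *
f=imaging.grab_frame("scene"); b=cv2.resize(f["img"][120:300,225:405],None,fx=3,fy=3)
cv2.imwrite("pics/s3.png",np.clip(b*1.5,0,255).astype('uint8')[:,:,::-1])
E
```

```text
t: 11.4
eef_pos: [0.5133, -0.2444, 0.0561]
tool_rot: [-0.003, -0.003, 1.0, 0.002]
wrist_force: [0.0, -0.2, -0.8]
finger_gap: 0.0253
gripper_force: 29.6
t: 12.3
eef_pos: [0.6581, -0.1318, 0.1914]
tool_rot: [0.001, 0.12, 0.993, 0.0]
wrist_force: [0.1, 0.7, -0.2]
finger_gap: 0.0427
gripper_force: 0.0
```

View pics/s3.png

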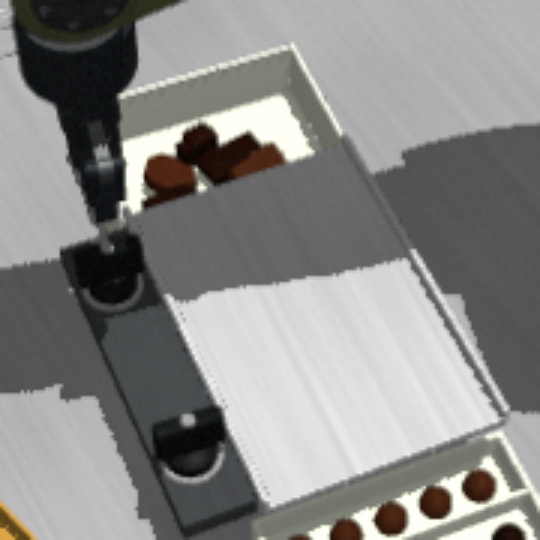

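The tub holds the stub, bar, slab and lump, with the wedge at the plate edge at about (160,200). Bed and rail are clear. Now I'll grip the right knob.

```bash
python3 -m creep '[[0,0.005,-0.04,0,0,0,0.5],[0,0.005,-0.07,0,0,0,0.5],[0,0.005,-0.086,0,0,0,0.5],[0,0.005,-0.086,0,0,0,0.1],[0,0.005,-0.086,0,0,0,0.05],[0,0.005,-0.086,0,0,0,0.05],[0,0.005,-0.086,0,0,0,0.05]]' 50; python3 - <<'E'
from h import *
s=state(); print(np.round(s["moment"],2),np.round(s["q"],2))
f=imaging.grab_frame("top")
for k in("tub","piece_wedge"):
  for r in nets.regions_of(k,f)[:2]: ys,xs=np.nonzero(r["region"]); print(k,r["conf"],np.round(at_z(f,(ys.mean(),xs.mean()),.02),3))
E
```

```text
t: 13.05
eef_pos: [0.6563, -0.1271, 0.1047]
tool_rot: [0.001, 0.12, 0.993, 0.002]
wrist_force: [9.8, 23.6, -11.5]
finger_gap: 0.0135
gripper_force: 51.9
[ 3.28 -1.28 -0.03] [-0.25  0.69  1.28  0.    1.17 -1.58]
tub 0.79 [ 0.516 -0.264  0.02 ]
piece_wedge 0.69 [ 0.565 -0.212  0.02 ]
```

```bash
python3 -m creep '[[0.001,0.002,0,0,0,0,0.05],[0.001,0.002,0,0,0,0,0.05],[0.001,0.002,0,0,0,-0.12,0.05],[0.001,0.002,0,0,0,-0.24,0.05],[0.001,0.002,0,0,0,-0.36,0.05],[0.001,0.002,0,0,0,-0.48,0.05]]' 50; python3 -c "
from h import *
s=state(); print(np.round(s['moment'],2),np.round(s['q'],2))"
```

```text
t: 13.8
eef_pos: [0.6566, -0.1262, 0.1047]
tool_rot: [-0.0, 0.355, 0.935, 0.001]
wrist_force: [3.7, 16.5, -9.2]
finger_gap: 0.0132
gripper_force: 52.4
[ 2.41 -0.42  0.14] [-0.25  0.69  1.27  0.    1.18 -1.09]
```

```bash
python3 -m creep '[[0,0.002,0,0,0,-0.14,0.05],[0,0.002,0,0,0,-0.28,0.05],[0,0.002,0,0,0,-0.42,0.05],[0,0.002,0,0,0,-0.56,0.05],[0,0.002,0,0,0,-0.7,0.05],[0,0.002,0,0,0,-0.84,0.05],[0,0.002,0,0,0,-0.98,0.05],[0,0.002,0,0,0,-1.12,0.05],[0,0.002,0,0,0,-1.26,0.05],[0,0.002,0,0,0,-1.4,0.05]]' 50; python3 -c "
from h import *
s=state(); print(np.round(s['moment'],2),np.round(s['q'],2))"
```

```text
t: 14.8
eef_pos: [0.6584, -0.1254, 0.1048]
tool_rot: [0.001, 0.874, 0.485, 0.003]
wrist_force: [24.2, 6.0, -20.5]
finger_gap: 0.0134
gripper_force: 50.8
[ 1.21 -3.57  0.14] [-0.24  0.69  1.27  0.    1.17  0.31]
```

```bash
for i in 1; do python3 -m creep '[[0.002,0,0,0,0,-0.1,0.05],[0.002,0,0,0,0,-0.2,0.05],[0.002,0,0,0,0,-0.26,0.05]]'; python3 -c "
from h import *
s=state(); print(np.round(s['moment'],2),np.round(s['q'],3))"; done; python3 -m creep '[[0,0,0,0,0,-0.05,0.05],[0,0,0,0,0,-0.1,0.05]]'; python3 -c "
from h import *
s=state(); print(np.round(s['moment'],2),np.round(s['q'],3))"
```

```text
t: 15.1
eef_pos: [0.6591, -0.1257, 0.1048]
tool_rot: [-0.0, 0.93, 0.369, 0.001]
wrist_force: [9.7, 6.1, -13.4]
finger_gap: 0.0133
gripper_force: 51.8
[ 1.07 -1.44  0.1 ] [-0.244  0.694  1.268  0.002  1.177  0.571]
t: 15.3
eef_pos: [0.6592, -0.1258, 0.1048]
tool_rot: [0.0, 0.946, 0.323, 0.001]
wrist_force: [11.3, 4.9, -13.2]
finger_gap: 0.0132
gripper_force: 51.7
[ 1.02 -1.55  0.09] [-0.244  0.694  1.268  0.002  1.177  0.669]
```

```bash
python3 -m creep '[[0,0,0,0,0,-0.06,0.05],[0,0,0,0,0,-0.12,0.05],[0,0,0,0,0,-0.12,0.05]]'; python3 -c "
from h import *
s=state(); print(np.round(s['moment'],2),np.round(s['q'],3))"
```

```text
t: 15.6
eef_pos: [0.6594, -0.1259, 0.1048]
tool_rot: [0.0, 0.964, 0.265, 0.002]
wrist_force: [12.5, 3.3, -14.9]
finger_gap: 0.0131
gripper_force: 51.6
[ 0.91 -1.77 -0.11] [-0.244  0.695  1.268  0.002  1.176  0.79 ]
```

```bash
python3 -m creep '[[0,0,0,0,0,-0.06,0.05],[0,0,0,0,0,-0.12,0.05]]'; python3 -c "
from h import *
s=state(); print(np.round(s['moment'],2),np.round(s['q'],3))"; python3 -m creep '[[0,0,0,0,0,-0.05,0.05],[0,0,0,0,0,-0.1,0.05],[0,0,0,0,0,-0.1,0.05]]'; python3 -c "
from h import *
s=state(); print(np.round(s['moment'],2),np.round(s['q'],3))"
```

```text
t: 15.8
eef_pos: [0.6595, -0.1261, 0.1048]
tool_rot: [0.0, 0.978, 0.207, 0.002]
wrist_force: [13.0, 2.0, -15.1]
finger_gap: 0.0134
gripper_force: 51.6
[ 0.7  -1.99  0.13] [-2.440e-01  6.950e-01  1.268e+00  1.000e-03  1.176e+00  9.100e-01]
t: 16.1
eef_pos: [0.6595, -0.1262, 0.1049]
tool_rot: [0.001, 0.987, 0.16, 0.002]
wrist_force: [11.9, 1.4, -14.4]
finger_gap: 0.0133
gripper_force: 89.0
[ 0.56 -2.03  2.36] [-0.244  0.694  1.267  0.     1.176  1.007]
```

Firm stop felt on the right knob. I'll ease off, release, rise and move to the left knob.

```bash
python3 -m creep '[[0,0,0,0,0,0.04,0.05],[0,0,0,0,0,0.04,0.4],[0,0,0,0,0,0.04,0.5],[0,0,0,0,0,0.04,0.5],[0,0,0.05,0,0,0.04,0.5],[0,0,0.085,0,0,0.15,0.5],[0.002,0.04,0.085,0,0,0.3,0.5],[0.009,0.08,0.085,0,0,0.45,0.5],[0.015,0.12,0.085,0,0,0.6,0.5],[0.019,0.158,0.085,0,0,0.75,0.5]]' && python3 -m creep '[[0,0,0,0,0,0.15,0.5],[0,0,0,0,0,0.3,0.5],[0,0,0,0,0,0.45,0.5],[0,0,0,0,0,0.6,0.5],[0,0,0,0,0,0.75,0.5],[0,0,0,0,0,0.9,0.5],[0,0,0,0,0,1.05,0.5],[0,0,0,0,0,1.2,0.5],[0,0,0,0,0,1.35,0.5],[0,0,0,0,0,1.5,0.5]]'; python3 - <<'E'
from h import *
s=state(); print(np.round(s['moment'],2),np.round(s['q'],3))
q=s["tool_rot"]; print("yaw_y",np.arctan2(q[2]**2-q[1]**2,2*q[1]*q[2]))
for n in("scene","top"):
  f=imaging.grab_frame(n)
  for r in nets.regions_of("knob_right_grip",f)[:2]: ys,xs=np.nonzero(r["region"]); print(n,r["conf"],np.round([ys.mean(),xs.mean()],1))
b=cv2.resize(f["img"][180:300,280:440],None,fx=4,fy=4)
cv2.imwrite("pics/s4.png",np.clip(b*1.5,0,255).astype('uint8')[:,:,::-1])
E
```

```text
t: 17.1
eef_pos: [0.6775, 0.0331, 0.1898]
tool_rot: [0.0, 0.859, 0.512, 0.001]
wrist_force: [-0.0, -0.8, -0.4]
finger_gap: 0.0427
gripper_force: 0.0
t: 18.1
eef_pos: [0.6774, 0.0314, 0.1897]
tool_rot: [0.0, 0.28, 0.96, 0.0]
wrist_force: [0.4, -0.4, 0.8]
finger_gap: 0.0429
gripper_force: 0.0
[-0.02 -0.01 -0.02] [-0.008  0.63   1.167  0.     1.343 -1.011]
yaw_y 1.0034140732561483
scene 0.63 [212.2 258.6]
scene 0.4 [266.7 288.3]
top 0.77 [213.4 371.7]
```

View pics/s4.png

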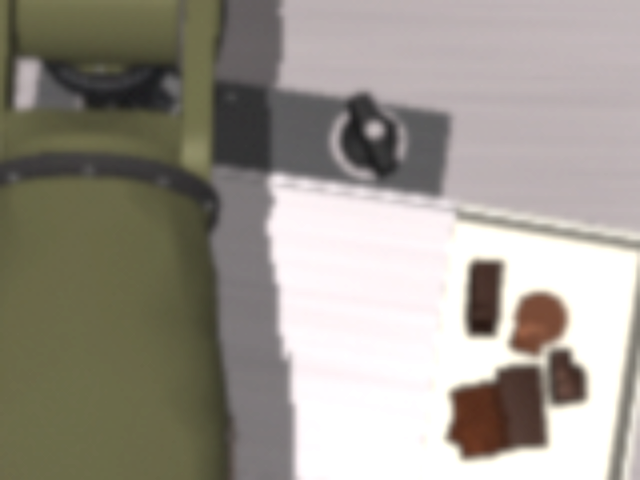

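All five pieces are in the tub. The right knob is turned; its bar now lies oblique at (372,135). Now the left knob.

```bash
python3 -m creep '[[0.001,0.002,0,0,0,0.14,0.5],[0.001,0.002,-0.03,0,0,0.28,0.5],[0.001,0.002,-0.06,0,0,0.35,0.5],[0.001,0.002,-0.085,0,0,0.35,0.5],[0.001,0.002,-0.085,0,0,0.35,0.5],[0.001,0.002,-0.085,0,0,0.35,0.1],[0.001,0.002,-0.085,0,0,0.35,0.05],[0.001,0.002,-0.085,0,0,0.35,0.05],[0.001,0.002,-0.085,0,0,0.35,0.05]]' 50; python3 -c "
from h import *
s=state(); print(np.round(s['moment'],2),np.round(s['q'],3))"
```

```text
t: 19.2
eef_pos: [0.6785, 0.0321, 0.1061]
tool_rot: [0.001, 0.112, 0.994, -0.001]
wrist_force: [-7.8, -10.3, 4.0]
finger_gap: 0.0129
gripper_force: 51.2
[-1.34  1.14  0.12] [-0.006  0.711  1.236 -0.002  1.193 -1.351]
```

```bash
python3 -m creep '[[0,-0.001,0,0,0,-0.14,0.05],[0,-0.001,0,0,0,-0.28,0.05],[0,-0.001,0,0,0,-0.42,0.05],[0,-0.001,0,0,0,-0.56,0.05],[0,-0.001,0,0,0,-0.7,0.05],[0,-0.001,0,0,0,-0.84,0.05],[0,-0.001,0,0,0,-0.98,0.05],[0,-0.001,0,0,0,-1.12,0.05],[0,-0.001,0,0,0,-1.26,0.05],[0,-0.001,0,0,0,-1.4,0.05]]' && python3 -m creep '[[0,0,0,0,0,-0.14,0.05],[0,0,0,0,0,-0.28,0.05],[0,0,0,0,0,-0.42,0.05],[0,0,0,0,0,-0.56,0.05],[0,0,0,0,0,-0.62,0.05],[0,0,0,0,0,-0.62,0.05]]'; python3 -c "
from h import *
s=state(); print(np.round(s['moment'],2),np.round(s['q'],3))"
```

```text
t: 20.2
eef_pos: [0.6777, 0.0311, 0.1061]
tool_rot: [0.0, 0.728, 0.686, -0.001]
wrist_force: [-18.3, -9.8, 8.6]
finger_gap: 0.0133
gripper_force: 51.9
t: 20.8
eef_pos: [0.6772, 0.0313, 0.106]
tool_rot: [0.0, 0.902, 0.433, -0.002]
wrist_force: [-22.1, -8.6, 11.5]
finger_gap: 0.0133
gripper_force: 52.2
[-1.61  3.54 -0.1 ] [-0.007  0.711  1.238 -0.002  1.196  0.67 ]
```

```bash
for i in 1; do python3 -m creep '[[-0.002,-0.001,0,0,0,-0.06,0.05],[-0.002,-0.001,0,0,0,-0.1,0.05],[-0.002,-0.001,0,0,0,-0.1,0.05]]'|grep grip; python3 -c "
from h import *
s=state(); print(np.round(s['moment'],2),np.round(s['q'][5],3))"; done;  python3 -m creep '[[0,0,0,0,0,-0.05,0.05],[0,0,0,0,0,-0.08,0.05],[0,0,0,0,0,-0.08,0.05]]'; python3 -c "
from h import *
s=state(); print(np.round(s['moment'],2),np.round(s['q'][5],3))"
```

```text
gripper_force: 51.7
[-0.61  1.01 -0.08] 0.766
t: 21.4
eef_pos: [0.6768, 0.0313, 0.106]
tool_rot: [0.001, 0.936, 0.351, 0.001]
wrist_force: [-6.9, -2.8, 7.4]
finger_gap: 0.0133
gripper_force: 51.8
[-0.63  1.12 -0.04] 0.845
```

```bash
python3 -m creep '[[0,0,0,0,0,-0.05,0.05],[0,0,0,0,0,-0.08,0.05],[0,0,0,0,0,-0.08,0.05]]'|grep grip; python3 -c "
from h import *
s=state(); print(np.round(s['moment'],2),np.round(s['q'][5],3))";  python3 -m creep '[[0,0,0,0,0,-0.05,0.05],[0,0,0,0,0,-0.08,0.05],[0,0,0,0,0,-0.08,0.05]]'|grep grip; python3 -c "
from h import *
s=state(); print(np.round(s['moment'],2),np.round(s['q'][5],3))"
```

```text
gripper_force: 51.9
[-0.57  1.16 -0.1 ] 0.925
gripper_force: 51.9
[-0.5   1.26 -0.05] 1.005
```

```bash
python3 -m creep '[[0,0,0,0,0,-0.05,0.05],[0,0,0,0,0,-0.08,0.05],[0,0,0,0,0,-0.08,0.05]]'|grep grip; python3 -c "
from h import *
s=state(); print(np.round(s['moment'],2),np.round(s['q'][5],3))";  python3 -m creep '[[0,0,0,0,0,-0.05,0.05],[0,0,0,0,0,-0.06,0.05],[0,0,0,0,0,-0.06,0.05]]'|grep grip; python3 -c "
from h import *
s=state(); print(np.round(s['moment'],2),np.round(s['q'][5],3))"
```

```text
gripper_force: 51.9
[-0.48  1.34 -0.12] 1.085
gripper_force: 52.0
[-0.47  1.38  0.05] 1.145
```

```bash
python3 -m creep '[[0,0,0,0,0,-0.05,0.05],[0,0,0,0,0,-0.06,0.05],[0,0,0,0,0,-0.06,0.05]]'|grep grip; python3 -c "
from h import *
s=state(); print(np.round(s['moment'],2),np.round(s['q'][5],3))"
```

```text
gripper_force: 67.3
[-0.54  1.42  1.59] 1.203
```

Firm stop felt on the left knob (1.6 N·m). I'll release, retreat and check.

```bash
python3 -m creep '[[0,0,0,0,0,0.03,0.05],[0,0,0,0,0,0.03,0.4],[0,0,0,0,0,0.03,0.5],[0,0,0,0,0,0.03,0.5],[0,0,0.05,0,0,0.03,0.5],[0,0,0.1,0,0,0.03,0.5],[-0.05,0.03,0.13,0,0,0.03,0.5],[-0.09,0.06,0.15,0,0,0.03,0.5],[-0.13,0.09,0.15,0,0,0.03,0.5],[-0.16,0.12,0.15,0,0,0.03,0.5]]' && python3 -m creep '[[-0.04,0.04,0,0,0,0,0.5],[-0.07,0.08,0,0,0,0,0.5],[-0.07,0.12,0,0,0,0,0.5],[-0.07,0.15,0,0,0,0,0.5],[-0.07,0.15,0,0,0,0,0.5]]'; python3 - <<'E'
from h import *
f=imaging.grab_frame("top"); b=cv2.resize(f["img"][180:320,210:460],None,fx=3.2,fy=3.2,interpolation=cv2.INTER_CUBIC)
cv2.imwrite("pics/s5.png",np.clip(b*1.5,0,255).astype('uint8')[:,:,::-1])
E
```

```text
t: 23.9
eef_pos: [0.5226, 0.1452, 0.2547]
tool_rot: [-0.0, 0.981, 0.193, 0.001]
wrist_force: [0.1, 1.0, -1.0]
finger_gap: 0.0429
gripper_force: 0.0
t: 24.4
eef_pos: [0.4533, 0.2976, 0.2535]
tool_rot: [-0.0, 0.981, 0.195, 0.0]
wrist_force: [-0.0, -0.2, 0.7]
finger_gap: 0.0425
gripper_force: 0.0
```

View pics/s5.png

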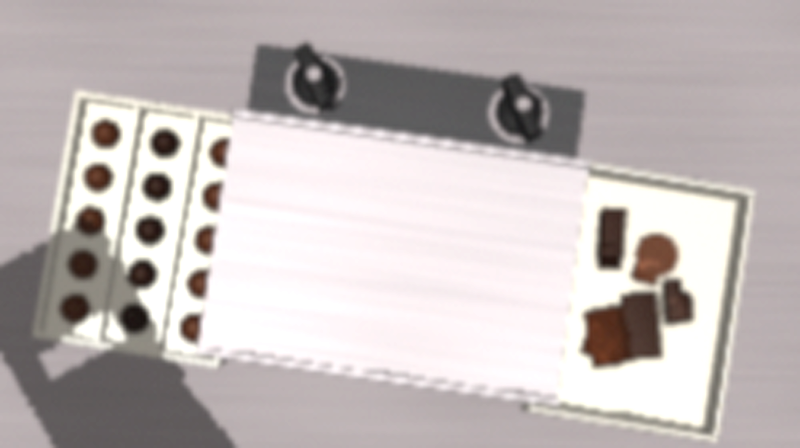

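The picture shows all five pieces in the tub, around (590–690, 210–365), with bed and rail clear. Both knobs are turned to about the same angle, and the jar and knife were never approached.

```bash
python3 -c "
from h import *
print(manip.finish_job())"
```

```text
the job is handed in; nothing more can be done
None
```

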